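Set up the small table easel

ROBOT

A 6-joint arm with a two-finger parallel gripper is mounted at the origin on the work surface. World frame = base frame: x ahead of the robot, y to its left, z up, the work surface at z = 0. Lengths are in m, angles in rad, forces in N, time in s.
With the tool pointing down it reaches from about 0.25 to 0.775 m from the base axis. Payload 4 kg.
Tool frame: the origin (TCP) lies at the centre of the arm's flange, where the gripper is bolted on; the fingertips stand 199 mm ahead of it and the grasp point (between the pads) lies 180 mm ahead of it (robot.tcp_to_tips is the distance from the TCP to the fingertips, in m); z points along the fingers, y is the line along which they close (so a half turn about z gives the same grasp; the last joint's range is limited). The gripper opens to 94 mm and grips with 3 to 60 N. Pads are 16 mm wide; open, the fingers measure 119 mm over their backs; the gripper's body (75 mm by 177 mm) begins 78 mm behind the grasp point.
Start: joints at [1.208, 0.087, 1.371, -0, 1.684, -0.103], TCP at [0.141, 0.532, 0.405] pointing down, gripper open.
Joint ranges: [-3.1, 3.1], [-0.76, 2.03], [0.27, 2.55], [-1.08, 4.22], [0.17, 2.65], [-2.57, 2.57]. Speed limits (rad/s): [2.79, 2.79, 3.14, 3.14, 3.14, 3.14].

INTERFACE

Orientations are given as [roll, pitch, yaw] about the fixed x, y, z axes, in that order (R = Rz(yaw) Ry(pitch) Rx(roll)).
In Python, from bench import telemetry, snapshot, ticket, robot gives the robot as it stands.
- The arm moves only by the tool apply_moves, never from a script. Its argument "moves" is a list that holds one entry, the list of rows, each a list of 5 numbers: the shift along the tool's x, y, z in units of 50 mm (1.0 is 50 mm), then the turn about the tool's z in units of 10 degrees (1.0 is 10 degrees), then the closure, from 0 (fully open) to 1 (shut). A call has 1 to 10 rows; each row is the pose to reach, as a shift and turn from the pose commanded when the call began, along the tool's axes at that moment; what a row does not reach only later rows make up. A row lasts 1/8 s, in which the tool goes at most 62.5 mm and 10.7 degrees, less where a joint would pass 70% of its speed; a pose out of reach is approached as far as the arm can. A call with a gripper value outside its range is refused whole. The fingers move at their own pace and stop on an object; the grip force is fixed at half the most. Time passes only in rows, so rows that repeat a pose let the fingers close. It gives the time, the measured TCP pose, the force, the opening and the grip force at its end, in the units of the state.
- telemetry.get_obs(): the state, without advancing time (a new reading comes with each control period).
- snapshot(name): name is "scene" or "top" or "wrist"; returns a dict with "image" (400x640x3 uint8, red, green, blue), "fovy" (degrees; the focal length in pixels is half the picture's height over the tangent of half this angle, whatever the lens; pixels are square), "cx", "cy" (the principal point, pixels), "D" ([k1, k2, p1, p2, k3] as OpenCV has them; the pictures are not rectified), "R" (3x3) and "t" (3): a world point X has camera coordinates R X + t. Camera axes: x right, y down, z forward; pixel columns grow to the right and rows downward; lengths in m; the calibration is good to about 2 mm. A picture is of the moment at which its call begins. There is no depth.
- ticket.close_job(): hands the job in; it is judged then, once.
The state is a dict: "time": time; "joint_positions": joint angles; "qvel": joint speeds; "joint_torque": joint torques, N m; "tool_pos": TCP position; "ee_rot": TCP orientation; "wrist_force": force on the tool from outside, world axes, zero at the start; "wrist_torque": the same for the moment, N m; "width": finger opening in m; "finger_force": force on a finger pad.
Only numpy, scipy, OpenCV 4.12 (cv2) and the standard library are available. Lean on these libraries where they do the work, as an engineer would, in place of code of your own. Each camera call takes 0.05 s, during which the arm holds its last target. There are 200 camera calls.

TASK

Set up the smaller of the two table easels for painting: turn it on its round foot so that its handle points straight at the robot's edge of the table (the canvas squarely facing that edge), and raise its canvas until it stands at 60 degrees to the table top (leaning back 30 degrees from upright). Leave the large easel as it is, and let go at the end.

Things in the scene. Friction and masses are not known exactly. Their poses are not given: they have to be found in the camera images.
- small_turn (a joint): swivel of the small easel (the one with the 140 mm wide canvas) about the vertical axis of its fixed round foot (170 mm across), rad: 0 when the handle points straight at the robot's table edge (world -x) and the mast leans away (world +x); positive is anticlockwise from above. Limits +-1.3. It starts turned by 0.4 to 1.0. Stiff (about 0.35 N m) and stays where it is left.
- small_tilt (a joint): tilt of the small easel's canvas about the level hinge at its lower edge, rad: 0 would be lying flat, 1.571 upright, 1.047 is 60 degrees to the table. Limits 0 to 1.5. Stiff (about 0.8 N m, plus the weight of canvas and mast, 0.35 kg) and stays where it is left. The hinge lies 50 mm above the table and 65 mm from the swivel axis, on the handle's side.
- small_handle (a point): swivel handle of the small easel: an upright round wooden peg, 16 mm across, on the arm that sticks out in front of the canvas, 120 mm from the swivel axis. The point lies on the peg's axis 90 mm above the table; the peg's top is at 115 mm, its foot at about 37 mm. x axis: level, from the handle to the swivel axis; z up.
- small_mast (a point): free end of the small easel's mast: a flat wooden bar 18 mm wide (along the hinge) and 14 mm thick that stands 63 mm out past the canvas's top edge. The point is on its centre line 18 mm short of its end and 200 mm from the hinge. x axis: along the mast, away from the hinge; y: along the hinge; z: normal to the canvas, the way the canvas faces (its painted side). Pinched on its two narrow sides, across its 18 mm width, it pivots between the fingers as it is raised.
- large_mast (a point): the same point on the mast of the large easel, the bystander (canvas 196 mm wide, foot 240 mm across, mast point 252 mm from its hinge, mast top up to 330 mm above the table), which already stands steeply, turned by up to 0.3 rad; the two easels swap places. It must stay as it is.

How it is judged:
By the outcome, as a careful person would: the job done as asked, in the order asked, and still so for the second after the job is handed in, with the robot touching nothing.
It also fails if it takes over 54 s, if anything falls off the work surface, if the arm or the gripper's body presses on something with over 40 N, if the wrist force passes 120 N, or if a joint passes its speed limit or range.

## Working session

There is one attempt and no reset: what is moved stays moved. The work goes in short steps, Python scripts to look and compute and a tool call to move; the robot and the scene stay as the last step left them, time stands still between calls to the robot, and variables do not carry over. Pictures are saved under pics/ and viewed, at most 10 in all, crops included, and the job is handed in when it is done.

Besides the shell and the picture viewer there is one more tool, called after "Request:" as name([rows], argument=value, ...), one row to a line, values as JSON. apply_moves: Moves the arm, as the interface text tells. Its arguments: {"type":"object","properties":{"moves":{"type":"array","items":{"type":"array","items":{"type":"array","items":{"type":"number"}}}}},"required":["moves"]}

```bash
mkdir -p pics; ls; cat > h.py <<'E'
import numpy as np, cv2
from bench import telemetry, snapshot, ticket, robot
def snap(n,f):
    s=snapshot(n); cv2.imwrite('pics/'+f,s['image'][:,:,::-1]); np.save('pics/'+f+'.npy',s,allow_pickle=True); return s
def load(f): return np.load('pics/'+f+'.npy',allow_pickle=True).item()
def K(s):
    f=200/np.tan(np.radians(s['fovy'])/2); return np.array([[f,0,s['cx']],[0,f,s['cy']],[0,0,1]])
def ray(s,p):
    q=cv2.undistortPoints(np.array([[p]],float),K(s),np.array(s['D'],float))[0,0]
    R=np.array(s['R']);t=np.array(s['t']); return -R.T@t, R.T@np.array([q[0],q[1],1])
def onz(s,p,z):
    o,d=ray(s,p); return o+d*(z-o[2])/d[2]
def tri(prs):
    A=np.zeros((3,3));b=np.zeros(3)
    for s,p in prs:
        o,d=ray(s,p); d=d/np.linalg.norm(d); M=np.eye(3)-np.outer(d,d);A+=M;b+=M@o
    return np.linalg.solve(A,b)
def proj(s,X):
    R=np.array(s['R']);t=np.array(s['t'])
    return cv2.projectPoints(np.atleast_2d(np.array(X,float)),cv2.Rodrigues(R)[0],t.astype(float),K(s),np.array(s['D'],float))[0][:,0]
E
python3 - <<'E'
from h import *
a=snap('scene','s0.png');b=snap('top','t0.png')
print(telemetry.get_obs()); print(a['fovy'],a['R'],a['t'],b['R'],b['t'])
cv2.imwrite('pics/both.png',cv2.resize(np.vstack([a['image'],b['image']])[:,:,::-1],(480,600)))
E
```

```text
pics
{'time': 0.1, 'joint_positions': array([ 1.20789907e+00,  8.78787566e-02,  1.37207927e+00, -2.48931932e-05,
        1.68359053e+00, -1.03100906e-01]), 'qvel': array([ 8.53466175e-04, -8.08597330e-05, -9.22105731e-04, -8.76132785e-04,
        1.24083749e-04,  1.00543174e-03]), 'joint_torque': array([ 1.86954770e-03, -3.41252768e+01, -3.03301406e+01,  7.20083644e-02,
        3.04253062e-02, -9.90350304e-05]), 'tool_pos': array([0.14125984, 0.53144934, 0.40363421]), 'ee_rot': array([-3.13964459e+00, -1.76688698e-04,  2.88179335e+00]), 'wrist_force': array([-0.57679353, -0.05946051,  0.92025811]), 'wrist_torque': array([-0.00257733, -0.00085017, -0.047391  ]), 'finger_force': 0.0, 'width': 0.09406641665436762}
55.312561176645865 [[-0.52683569  0.84987661 -0.0124057 ]
 [ 0.55209047  0.33106882 -0.76523823]
 [-0.64625093 -0.41000387 -0.64362765]] [ 0.27824269 -0.24791135  1.30165041] [[-0.00266055 -0.99998342 -0.0051073 ]
 [-0.97244861  0.00377775 -0.23308673]
 [ 0.23310216  0.00434645 -0.97244254]] [0.01551311 0.56805997 0.72389445]
```

View pics/s0.png

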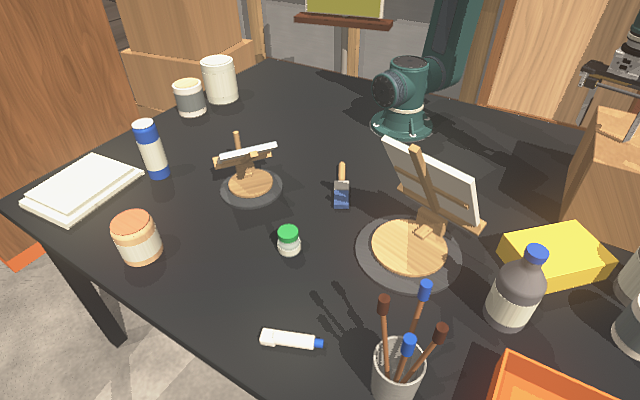

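View pics/t0.png

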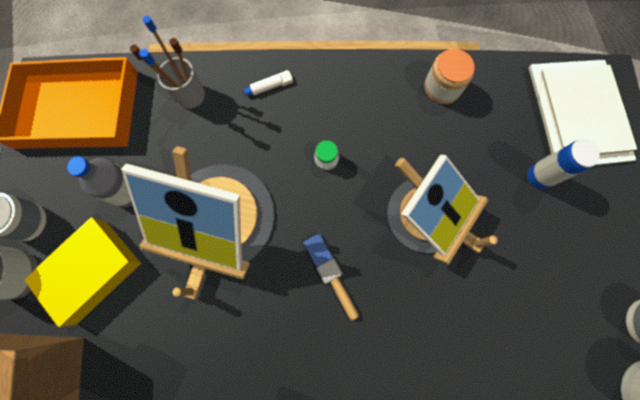

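The top view shows the small easel on the right, with its foot near (422,214), its peg near (490,240) and its mast end near (401,163). The large easel is on the left. In the scene view the small easel's mast end is near (237,134) and its foot near (251,186).

```bash
python3 - <<'E'
from h import *
a=load('s0.png');b=load('t0.png')
# crops
c1=cv2.resize(b['image'][140:280,370:510],None,fx=4,fy=4,interpolation=cv2.INTER_CUBIC)[:,:,::-1]
c2=cv2.resize(a['image'][115:215,205:300],None,fx=2.4,fy=5.6)[:,:,::-1]
c2=cv2.resize(a['image'][115:255,205:265],None,fx=4,fy=4,interpolation=cv2.INTER_CUBIC)[:,:,::-1]
cv2.imwrite('pics/c.png',np.hstack([c1,c2]))
print(onz(b,(490,240),.115),onz(b,(422,214),.0), onz(a,(251,186),0.0),tri([(b,(401,163)),(a,(237,134))]))
E
```

```text
[ 0.46364488 -0.3057508   0.115     ] [ 0.53524601 -0.20868437  0.        ] [ 0.52381573 -0.22646051  0.        ] [ 0.59649386 -0.14024233  0.22117537]
```

View pics/c.png

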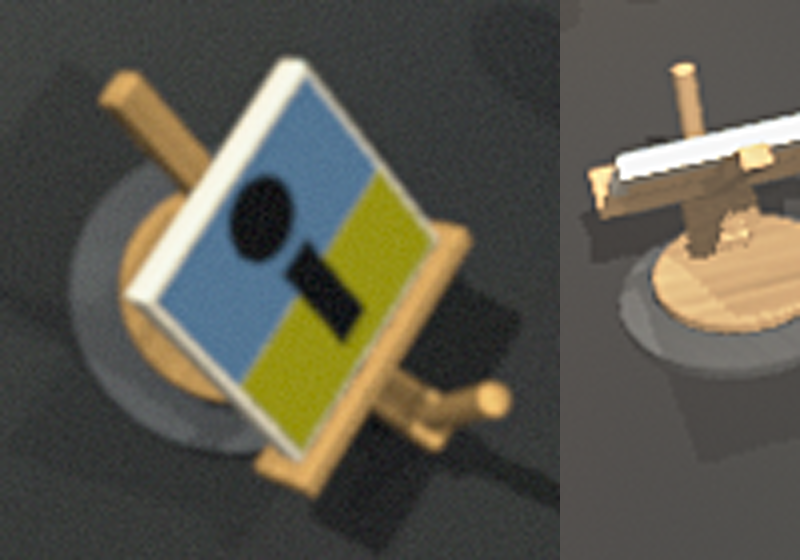

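The crop corrects my reading: in the scene view the peg top is at about (236,132) and the mast end face at about (254,154). In the top view the peg top is at about (493,239.5) and the mast end at about (400,162.5).

```bash
python3 - <<'E'
from h import *
a=load('s0.png');b=load('t0.png')
P=tri([(b,(493,239.5)),(a,(236,132))]);M=tri([(b,(400,162.5)),(a,(254,154))])
print(P,M, onz(b,(493,239.5),.115))
P=onz(b,(493,239.5),.115)
u=(M-P)[:2];L=np.linalg.norm(u);u/=L; C=P[:2]+.12*u
print('u',u,'turn',np.degrees(np.arctan2(-u[1]*-1,u[0])),'C',C,'L',L)
H=C-.065*u; print('tilt', np.degrees(np.arctan2(M[2]-.05,(M[:2]-H)@u)), np.hypot(M[2]-.05,(M[:2]-H)@u))
ph=np.linspace(0,2*np.pi,60)
ring=np.c_[C[0]+.085*np.cos(ph),C[1]+.085*np.sin(ph),0*ph+.012]
ims=[]
for s in(a,b):
    im=s['image'][:,:,::-1].copy(); cv2.polylines(im,[proj(s,ring).round().astype(int)],True,(0,0,255),1); ims.append(im)
ims=[cv2.resize(ims[0][115:255,190:320],None,fx=3,fy=3),cv2.resize(ims[1][140:280,370:500],None,fx=3,fy=3)]
cv2.imwrite('pics/c2.png',np.hstack(ims))
E
```

```text
[ 0.46427747 -0.3109309   0.1162401 ] [ 0.59618569 -0.12806135  0.17996322] [ 0.46452337 -0.31167664  0.115     ]
u [0.58272757 0.81266757] turn 54.357384955418766 C [ 0.53445068 -0.21415654] L 0.22594145764883292
tilt 37.24496960550142 0.2147356992467752
```

View pics/c2.png

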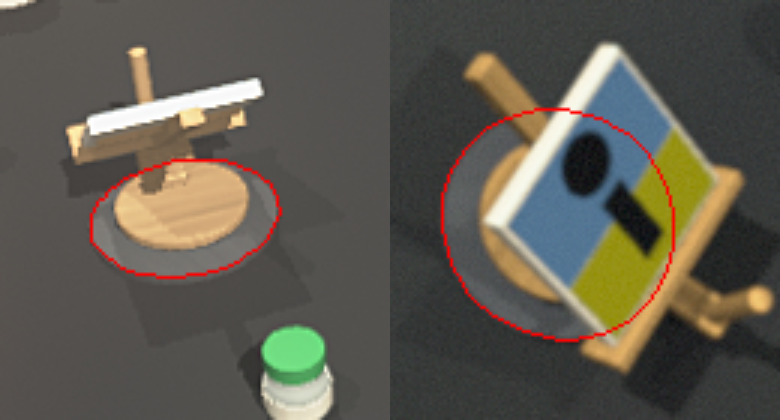

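```bash
cat >> h.py <<'E'
def go(X,yaw):  # TCP target world, yaw deg -> units in current tool axes
    o=telemetry.get_obs(); y=o['ee_rot'][2]; d=np.array(X)-o['tool_pos']
    ex=np.array([np.cos(y),np.sin(y),0]);ey=np.array([np.sin(y),-np.cos(y),0])
    t=-(yaw-np.degrees(y)); t=(t+180)%360-180
    return np.round([d@ex/.05,d@ey/.05,-d[2]/.05,t/10],2)
E
python3 - <<'E'
from h import *
a=load('s0.png');b=load('t0.png')
print('large tip',tri([(b,(181,150)),(a,(418,150))]), onz(b,(178,292),.12))
print(go((.20,.40,.57),120),go((.34,.05,.57),54.4),go((.4645,-.3117,.42),54.4))
E
```

```text
large tip [0.57824893 0.2260902  0.29700574] [0.37014211 0.27513202 0.12      ]
[-1.81 -2.24 -3.33  4.51] [-6.31 -8.28 -3.33 11.07] [-10.58 -14.64  -0.33  11.07]
```

Request:
apply_moves([
  [[0, 0, -1.1, 0, 0], [0, 0, -2.2, 0, 0], [0, 0, -3.2, 0, 0], [0, 0, -3.3, 0, 0]],
])

```text
time: 0.6
tool_pos: [0.141, 0.5308, 0.5743]
ee_rot: [3.133, 0.001, 2.882]
wrist_force: [-0.2, -0.7, -0.0]
width: 0.0937
finger_force: 0.0
```

Request:
apply_moves([
  [[-0.6, -0.8, 0, 1, 0], [-1.2, -1.6, 0, 2, 0], [-1.9, -2.5, 0, 3, 0], [-2.5, -3.3, 0, 4, 0], [-3.2, -4.2, 0, 5, 0], [-3.8, -5.0, 0, 6, 0], [-4.4, -5.8, 0, 7, 0], [-5.1, -6.6, 0, 8, 0], [-5.7, -7.5, 0, 9, 0], [-6.3, -8.3, 0, 10, 0]],
])

```text
time: 1.85
tool_pos: [0.3395, 0.0477, 0.5679]
ee_rot: [-3.139, 0.001, 1.13]
wrist_force: [1.3, 0.3, 0.4]
width: 0.0944
finger_force: 0.0
```

```bash
python3 - <<'E'
from h import *
print(telemetry.get_obs()['tool_pos'],go((.4645,-.3117,.40),54.4))
E
```

```text
[0.33951128 0.04774934 0.56789052] [-5.44  5.33  3.36  1.04]
```

Request:
apply_moves([
  [[-0.7, 0.7, 0, 0.3, 0], [-1.4, 1.4, 0, 0.6, 0], [-2.1, 2.1, 0, 1, 0], [-2.8, 2.8, 0.5, 1, 0], [-3.5, 3.5, 1, 1, 0], [-4.2, 4.2, 1.7, 1, 0], [-4.9, 4.8, 2.4, 1, 0], [-5.4, 5.3, 3.0, 1, 0], [-5.45, 5.35, 3.35, 1, 0], [-5.45, 5.35, 3.35, 1, 0]],
])

```text
time: 3.1
tool_pos: [0.4668, -0.3096, 0.3993]
ee_rot: [-3.136, -0.001, 0.962]
wrist_force: [0.7, -0.1, 0.1]
width: 0.0942
finger_force: 0.0
```

```bash
python3 - <<'E'
from h import *
print(telemetry.get_obs()['tool_pos'],go((.4645,-.3117,.275),54.4))
w=snap('wrist','w1.png')
print(proj(w,[(.4645,-.3117,.115),(.4645,-.3117,.037),(.5345,-.214,.0)]))
E
```

```text
[ 0.46676807 -0.30960597  0.39933753] [-0.06 -0.01  2.49  0.07]
[[318.46990905 207.57766954]
 [318.57210644 187.35909937]
 [320.13184701  68.38440985]]
```

View pics/w1.png

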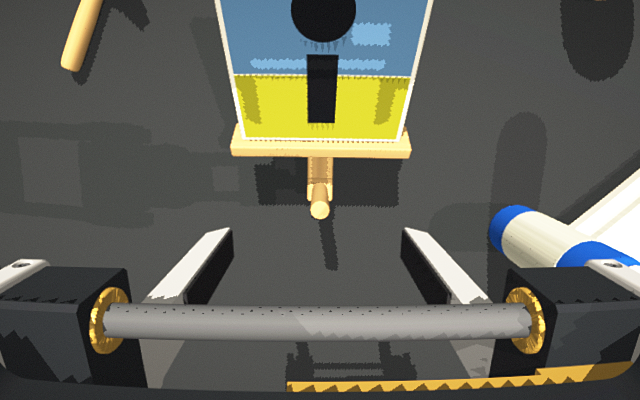

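The wrist view shows the peg top at about (320,209), within 2 px of where I predicted it, and the ledge is square to the fingers. I'll go down and grip.

Request:
apply_moves([
  [[-0.03, 0, 0.8, 0, 0], [-0.03, 0, 1.6, 0, 0], [-0.03, 0, 2.3, 0, 0], [-0.03, 0, 2.52, 0, 0], [-0.03, 0, 2.52, 0, 0.5], [-0.03, 0, 2.52, 0, 1], [-0.03, 0, 2.52, 0, 1], [-0.03, 0, 2.52, 0, 1], [-0.03, 0, 2.52, 0, 1], [-0.03, 0, 2.52, 0, 1]],
])

```text
time: 4.4
tool_pos: [0.4662, -0.3115, 0.2761]
ee_rot: [-3.141, -0.0, 0.962]
wrist_force: [0.5, 0.1, 0.1]
width: 0.0375
finger_force: 0.0
```

```bash
python3 - <<'E'
from h import *
o=telemetry.get_obs();y0=o['ee_rot'][2];p=o['tool_pos'];print(o['width'],o['finger_force'],o['wrist_force'],p,np.degrees(y0))
C=np.array([.5345,-.2142])
r=p[:2]-C; print('r',np.hypot(*r),'turn',np.degrees(np.arctan2(-r[1],-r[0])))
ex=np.array([np.cos(y0),np.sin(y0)]);ey=np.array([np.sin(y0),-np.cos(y0)])
th0=np.arctan2(-r[1],-r[0])
for k in range(1,11):
    th=th0*(1-k/10); q=C-.12*np.array([np.cos(th),np.sin(th)])-p[:2]
    print(k,np.round([q@ex/.05,q@ey/.05,np.degrees(y0)*k/100],2))
E
```

```text
0.03750326670395259 0.0 [0.45071773 0.11153522 0.09745305] [ 0.4662482  -0.31146254  0.2761305 ] 55.11131938125796
r 0.11882049443054574 turn 54.941605532935725
1 [-0.01 -0.23  0.55]
2 [ 0.02 -0.46  1.1 ]
3 [ 0.08 -0.68  1.65]
4 [ 0.15 -0.9   2.2 ]
5 [ 0.25 -1.11  2.76]
6 [ 0.37 -1.3   3.31]
7 [ 0.5  -1.49  3.86]
8 [ 0.65 -1.66  4.41]
9 [ 0.82 -1.82  4.96]
10 [ 1.   -1.96  5.51]
```

Request:
apply_moves([
  [[0, 0, 0, 0, 1], [0, 0, 0, 0, 1], [0, 0, 0, 0, 1], [0, 0, 0, 0, 1], [0, 0, 0, 0, 1], [0, 0, 0, 0, 1]],
])

```text
time: 5.15
tool_pos: [0.4663, -0.3114, 0.2761]
ee_rot: [-3.142, -0.0, 0.962]
wrist_force: [-0.2, -0.4, -1.0]
width: 0.0156
finger_force: 30.0
```

Request:
apply_moves([
  [[-0.01, -0.23, 0, 0.55, 1], [0.02, -0.46, 0, 1.1, 1], [0.08, -0.68, 0, 1.65, 1], [0.15, -0.9, 0, 2.2, 1], [0.25, -1.11, 0, 2.76, 1], [0.37, -1.3, 0, 3.31, 1], [0.5, -1.49, 0, 3.86, 1], [0.65, -1.66, 0, 4.41, 1], [0.82, -1.82, 0, 4.96, 1], [0.99, -1.96, 0, 5.5, 1]],
])

```text
time: 6.4
tool_pos: [0.4158, -0.2147, 0.276]
ee_rot: [3.14, -0.008, -0.001]
wrist_force: [11.2, -2.9, -8.8]
width: 0.0152
finger_force: 30.0
```

Request:
apply_moves([
  [[0, 0, 0, 0, 1], [0, 0, 0, 0, 1]],
])

```text
time: 6.65
tool_pos: [0.4159, -0.214, 0.2761]
ee_rot: [-3.14, -0.007, 0.003]
wrist_force: [9.9, 2.3, -6.5]
width: 0.0158
finger_force: 30.0
```

```bash
python3 - <<'E'
from h import *
o=telemetry.get_obs();print(o['tool_pos'],o['ee_rot'],o['wrist_force'],o['width'])
w=snap('wrist','w2.png');a=snap('scene','s2.png');t=snap('top','t2.png')
cv2.imwrite('pics/m2.png',np.hstack([cv2.resize(w['image'],(400,250)),cv2.resize(t['image'],(400,250))])[:,:,::-1])
E
```

```text
[ 0.41590613 -0.21401897  0.27607719] [-3.13994073e+00 -7.47486887e-03  2.55305416e-03] [ 9.91489773  2.33657191 -6.45077624] 0.015775649804112474
```

View pics/m2.png

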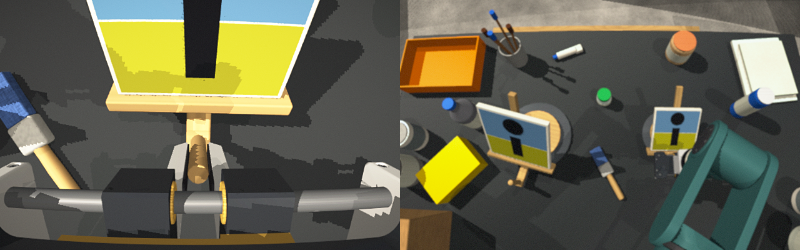

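The fingers hold the peg and the easel faces the robot almost squarely. I'll release, go up, and measure the turn.

Request:
apply_moves([
  [[0, 0, 0, 0, 0.5], [0, 0, 0, 0, 0.3], [0, 0, 0, 0, 0.3], [0, 0, 0, 0, 0.3], [0, 0, 0, 0, 0.3], [0, 0, -0.6, 0, 0.3], [0, 0, -1.5, 0, 0.3], [0, 0, -2.5, 0, 0.3], [0, 0, -3.5, 0, 0.3], [0, 0, -3.5, 0, 0.3]],
])

```text
time: 8.05
tool_pos: [0.4143, -0.2149, 0.4565]
ee_rot: [3.136, -0.009, 0.002]
wrist_force: [0.3, -0.2, -1.2]
width: 0.0658
finger_force: 0.0
```

```bash
python3 - <<'E'
from h import *
o=telemetry.get_obs();print(o['tool_pos'],o['ee_rot'],o['wrist_force'],o['width'])
w=snap('wrist','w3.png');t=snap('top','t3.png');a=snap('scene','s3.png')
c=cv2.resize(t['image'][120:270,400:540],None,fx=2.5,fy=2.5,interpolation=cv2.INTER_CUBIC)
c2=cv2.resize(w['image'],(448,375)) if 0 else w['image'][:375,90:540]
cv2.imwrite('pics/m3.png',np.hstack([c,c2])[:,:,::-1])
E
```

```text
[ 0.41428708 -0.21489008  0.45648922] [ 3.13577263e+00 -8.55079087e-03  1.99250812e-03] [ 0.32735692 -0.24810524 -1.22808751] 0.065816906344616
```

View pics/m3.png

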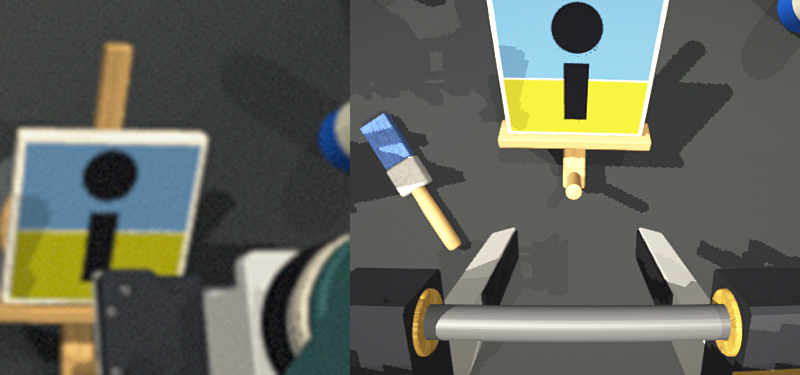

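The peg is free and the canvas roughly faces the robot. In the full wrist picture the peg top is near (313,191), and the ledge's lower edge runs from (239,146) to (390,150). In the top view the mast end is near (446.5,139).

```bash
python3 - <<'E'
from h import *
w=load('w3.png');t=load('t3.png')
print('peg',onz(w,(313,191),.115))
# canvas white border edge lines in the wrist picture: bottom edge of yellow by mask
def ends(s,box,z):
    im=s['image'].astype(int);x0,x1,y0,y1=box;r=im[y0:y1,x0:x1]
    m=(r[...,0]>120)&(r[...,1]>110)&(r[...,2]<0.5*r[...,1])&(abs(r[...,0]-r[...,1])<40)
    ys,xs=np.nonzero(m)
    pts=[];
    for c in range(xs.min()+6,xs.max()-5):
        q=ys[xs==c]
        if len(q): pts.append((c+x0,q.max()+y0))
    p=np.array(pts); return xs.min()+x0,xs.max()+x0,p
l,r,p=ends(w,(200,430,60,150),.06)
k=np.polyfit(p[:,0],p[:,1],1); print('yellow bottom',l,r,k)
A=onz(w,(l,np.polyval(k,l)),.06);B=onz(w,(r,np.polyval(k,r)),.06);print(A,B,'ang from y',np.degrees(np.arctan2((B-A)[0],-(B-A)[1])))
A=onz(w,(239,146),.05);B=onz(w,(390,150),.05);print(A,B,np.degrees(np.arctan2((B-A)[0],-(B-A)[1])))
# canvas top edge ends in top view at equal height
for z in(.12,.16):
  A=onz(t,(406.8,172),z);B=onz(t,(483.2,174.8),z);print('top edge',A,B,np.degrees(np.arctan2((B-A)[0],-(B-A)[1])))
for z in (.16,.18): print('mast',onz(t,(446.8,138),z))
E
```

```text
peg [ 0.41468342 -0.21365657  0.115     ]
yellow bottom 244 387 [9.64242668e-03 1.27654784e+02]
[ 0.47051495 -0.13860943  0.06      ] [ 0.4691796  -0.29386864  0.06      ] ang from y -0.49277482659666416
[ 0.45246114 -0.13015867  0.05      ] [ 0.44807723 -0.30027911  0.05      ] -1.4761507661096054
top edge [ 0.59622874 -0.15286373  0.12      ] [ 0.59032156 -0.30307882  0.12      ] -2.2519834001747645
top edge [ 0.58436329 -0.14375838  0.16      ] [ 0.57878593 -0.28558663  0.16      ] -2.2519834001747556
mast [ 0.65081969 -0.22338527  0.16      ]
mast [ 0.64292206 -0.21647827  0.18      ]
```

Request:
apply_moves([
  [[0.8, 0, 0, 0, 0.3], [1.7, 0, 0, 0, 0.3], [2.6, 0, 0, 0, 0.3], [3.5, 0, 0, 0, 0.3], [4.1, 0, 0, 0, 0.3], [4.3, 0, 0.5, 0, 0.3], [4.3, 0, 1.0, 0, 0.3], [4.3, 0, 1.0, 0, 0.3]],
])

```text
time: 9.2
tool_pos: [0.629, -0.2142, 0.3952]
ee_rot: [-3.137, 0.01, 0.002]
wrist_force: [-0.3, 0.1, 0.2]
width: 0.0654
finger_force: 0.0
```

```bash
python3 - <<'E'
from h import *
print(telemetry.get_obs()['tool_pos'],telemetry.get_obs()['ee_rot'],go((.629,-.2155,.351),0))
w=snap('wrist','w4.png')
print(proj(w,[(.629,-.2155,.171),(.643,-.2155,.185)]))
E
```

```text
[ 0.62901863 -0.21420633  0.39523587] [-3.13724857e+00  9.65217070e-03  2.13825073e-03] [-0.    0.03  0.88  0.01]
[[319.6911186  224.72973356]
 [319.86887587 209.53044198]]
```

View pics/w4.png

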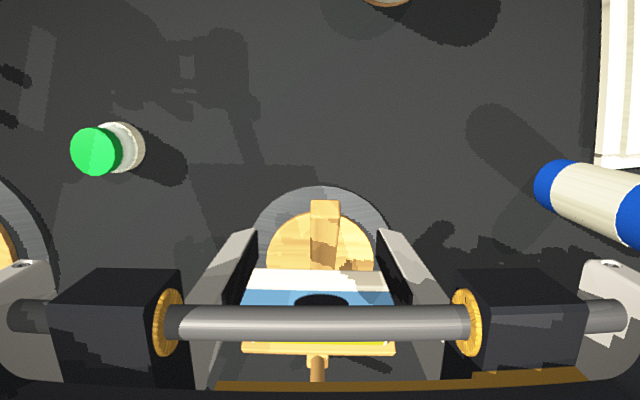

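The wrist view shows the mast end at about (325,207), between the fingers and a few pixels right of centre. I'll descend and pinch it.

Request:
apply_moves([
  [[0, 0.02, 0.5, 0, 0.3], [0, 0.02, 0.88, 0, 0.3], [0, 0.02, 0.88, 0, 0.8], [0, 0.02, 0.88, 0, 1], [0, 0.02, 0.88, 0, 1], [0, 0.02, 0.88, 0, 1], [0, 0.02, 0.88, 0, 1], [0, 0.02, 0.88, 0, 1], [0, 0.02, 0.88, 0, 1], [0, 0.02, 0.88, 0, 1]],
])

```text
time: 10.5
tool_pos: [0.6293, -0.2158, 0.3578]
ee_rot: [3.14, -0.002, 0.002]
wrist_force: [1.8, -3.2, 1.6]
width: 0.0176
finger_force: 30.0
```

Request:
apply_moves([
  [[0, 0, 0, 0, 1], [0, 0, 0, 0, 1], [0, 0, 0, 0, 1], [0, 0, 0, 0, 1], [0, 0, 0, 0, 1]],
])

```text
time: 11.12
tool_pos: [0.6293, -0.2155, 0.3578]
ee_rot: [3.141, -0.001, 0.002]
wrist_force: [2.2, -4.3, 3.6]
width: 0.0177
finger_force: 30.0
```

```bash
python3 - <<'E'
from h import *
o=telemetry.get_obs();p=o['tool_pos'];print(p,o['ee_rot'],o['width'],o['wrist_force'])
H=np.array([.4695,.05]);g=np.array([p[0]-.18*np.sin(0),p[2]-.18]);d=g-H;R=np.hypot(*d);th0=np.arctan2(d[1],d[0]);print(R,np.degrees(th0))
for k in range(1,11):
    th=th0+(np.radians(60)-th0)*k/10; q=H+R*np.array([np.cos(th),np.sin(th)])-g; print(np.round([q[0]/.05,-q[1]/.05],2))
E
```

```text
[ 0.62930203 -0.21553281  0.3577937 ] [ 3.14058805e+00 -1.40944089e-03  2.04886814e-03] 0.017711675734536907 [ 2.18025331 -4.27975591  3.59786907]
0.2046165202836407 38.64932965343887
[-0.1  -0.12]
[-0.2  -0.23]
[-0.31 -0.34]
[-0.41 -0.45]
[-0.53 -0.55]
[-0.65 -0.65]
[-0.77 -0.74]
[-0.89 -0.83]
[-1.02 -0.91]
[-1.15 -0.99]
```

Request:
apply_moves([
  [[-0.1, 0, -0.12, 0, 1], [-0.2, 0, -0.23, 0, 1], [-0.31, 0, -0.34, 0, 1], [-0.41, 0, -0.45, 0, 1], [-0.53, 0, -0.55, 0, 1], [-0.65, 0, -0.65, 0, 1], [-0.77, 0, -0.74, 0, 1], [-0.89, 0, -0.83, 0, 1], [-1.02, 0, -0.91, 0, 1], [-1.15, 0, -0.99, 0, 1]],
])

```text
time: 12.38
tool_pos: [0.5724, -0.2157, 0.405]
ee_rot: [-3.141, -0.002, 0.002]
wrist_force: [5.2, -6.4, -3.3]
width: 0.0176
finger_force: 30.0
```

Request:
apply_moves([
  [[0, 0, 0, 0, 1], [0, 0, 0, 0, 1], [0, 0, 0, 0, 1]],
])

```text
time: 12.75
tool_pos: [0.5719, -0.2157, 0.4055]
ee_rot: [-3.142, 0.0, 0.002]
wrist_force: [2.6, -5.3, -0.5]
width: 0.0179
finger_force: 30.0
```

```bash
python3 - <<'E'
from h import *
o=telemetry.get_obs();p=o['tool_pos'];print(p,o['ee_rot'],o['width'],o['wrist_force'])
H=np.array([.4695,.05]);d=np.array([p[0],p[2]-.18])-H;print(np.hypot(*d),np.degrees(np.arctan2(d[1],d[0])))
a=snap('scene','s5.png');t=snap('top','t5.png')
c1=cv2.resize(a['image'][90:220,180:330],(400,347),interpolation=cv2.INTER_CUBIC)
c2=cv2.resize(t['image'][120:250,390:540],(400,347),interpolation=cv2.INTER_CUBIC)
cv2.imwrite('pics/m5.png',np.hstack([c1,c2])[:,:,::-1])
E
```

```text
[ 0.57190538 -0.21566328  0.40549001] [-3.14154239e+00  2.90868744e-04  1.94083391e-03] 0.017875864950914366 [ 2.64062847 -5.29213471 -0.52048403]
0.20318367032911436 59.73474374936859
```

View pics/m5.png

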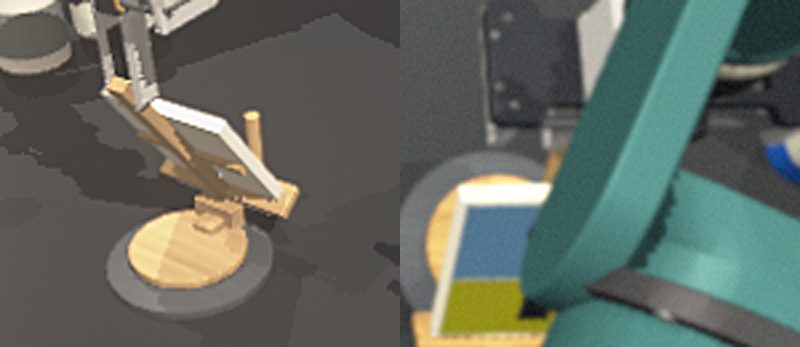

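The mast is pinched and the canvas is raised to about 60° by kinematics. I'll release, retreat and measure.

Request:
apply_moves([
  [[0, 0, 0, 0, 0.5], [0, 0, 0, 0, 0.4], [0, 0, 0, 0, 0.4], [0, 0, 0, 0, 0.4], [0, 0, 0, 0, 0.4], [0, 0, -0.5, 0, 0.4], [0, 0, -1.4, 0, 0.4], [0, 0, -2.4, 0, 0.4], [-0.6, 0, -2.8, 0, 0.4], [-1.6, 0, -2.8, 0, 0.4]],
])

```text
time: 14.1
tool_pos: [0.4914, -0.2156, 0.5486]
ee_rot: [3.14, -0.004, 0.003]
wrist_force: [-0.4, 0.2, 0.1]
width: 0.0564
finger_force: 0.0
```

Request:
apply_moves([
  [[-1, 0, 0, 0, 0.4], [-2, -0.4, 0, 0, 0.4], [-3, -1.0, 0, 0, 0.4], [-3.8, -1.8, 0, 0, 0.4], [-3.8, -2.7, 0, 0, 0.4], [-3.8, -3.2, 0, 0, 0.4], [-3.8, -3.2, 0, 0, 0.4]],
])

```text
time: 14.98
tool_pos: [0.3007, -0.0549, 0.5473]
ee_rot: [3.141, -0.002, 0.005]
wrist_force: [-0.3, -0.3, -0.2]
width: 0.0561
finger_force: 0.0
```

```bash
python3 - <<'E'
from h import *
o=telemetry.get_obs();p=o['tool_pos'];print(p,o['ee_rot'],o['width'],o['time'])
a=snap('scene','s6.png');t=snap('top','t6.png')
c1=cv2.resize(a['image'][90:220,190:310],(480,520),interpolation=cv2.INTER_CUBIC)[:,:320+80]
c2=cv2.resize(t['image'][130:280,400:500],(400,600),interpolation=cv2.INTER_CUBIC)[:520]
cv2.imwrite('pics/m6.png',np.hstack([c1,c2])[:,:,::-1])
E
```

```text
[ 0.30065041 -0.05487449  0.54733677] [ 3.14094115e+00 -2.04689829e-03  5.44520598e-03] 0.05614446994465339 14.975
```

View pics/m6.png

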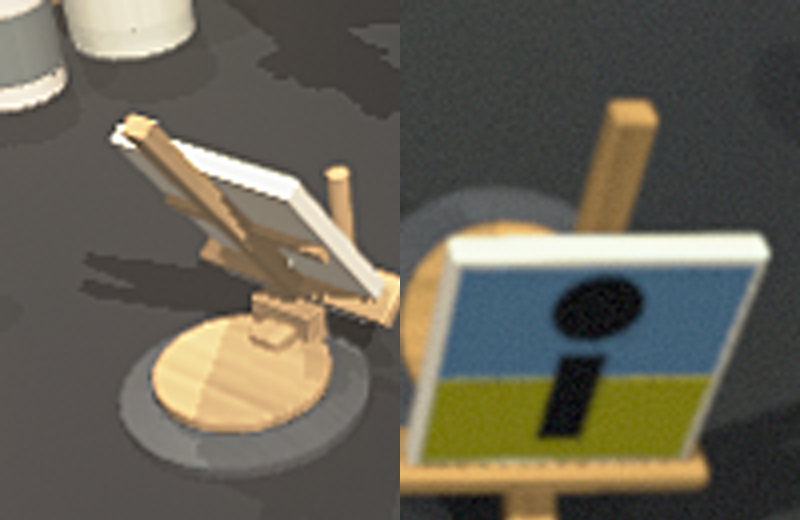

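The scene view shows the mast end face at about (225.5,122) and the peg top at about (274.5,133). The top view shows the mast end at about (458.3,158.3) and the canvas top edge running from (413.5,189) to (492,189.5).

```bash
python3 - <<'E'
from h import *
a=load('s6.png');t=load('t6.png')
M=tri([(t,(458.3,158.3)),(a,(225.5,122))]);print('M',M)
P=onz(a,(274.5,133),.115);print('P',P)
H=np.array([.4695,-.2142,.05]);d=M-H;print('tilt',np.degrees(np.arctan2(d[2],d[0])),np.linalg.norm(d))
print('turn mast-peg',np.degrees(np.arctan2((M-P)[1],(M-P)[0])))
for l,r,z in(((413.5,189),(492,189.5),.19),((412.5,196),(490.5,196),.18)):
    A=onz(t,l,z);B=onz(t,r,z);print(A,B,np.degrees(np.arctan2((B-A)[0],-(B-A)[1])))
# projected mast end for tilt hypotheses
for T in (56,58,60,62,64):
    e=H+.218*np.array([np.cos(np.radians(T)),0,np.sin(np.radians(T))]);print(T,proj(t,e)[0].round(1),proj(a,e)[0].round(1))
E
```

```text
M [ 0.58559646 -0.21353758  0.2323807 ]
P [ 0.41286173 -0.21608885  0.115     ]
tilt 57.520754297033555 0.21619793527194664
turn mast-peg 0.8461878139851475
[ 0.54479882 -0.14689381  0.19      ] [ 0.54342643 -0.28548661  0.19      ] -0.5673427569019366
[ 0.53468109 -0.14682234  0.18      ] [ 0.53408511 -0.28606909  0.18      ] -0.24522582050867175
56 [457.4 155.8] [223.1 123.5]
58 [458.6 158.6] [224.7 120.6]
60 [459.7 161.6] [226.4 117.9]
62 [460.9 164.8] [228.1 115.2]
64 [462.  168.2] [229.9 112.6]
```

No picture views are left, so I'll measure the tilt numerically. The canvas side edges are all parallel, so fitting edge lines in both views and crossing their sight planes gives the edge direction.

```bash
cat > ed.py <<'E'
from h import *
def edge(img,ch,p0,p1,w=5,sgn=1):
    """subpixel x of strongest signed gradient along rows near the line p0-p1"""
    g=cv2.GaussianBlur(img.astype(np.float32),(3,3),0); g=g.min(2) if ch=='min' else g[...,ch]
    pts=[]
    for y in range(int(p0[1]),int(p1[1])+1):
        xc=p0[0]+(p1[0]-p0[0])*(y-p0[1])/(p1[1]-p0[1]); xs=np.arange(int(xc)-w,int(xc)+w+1)
        d=sgn*(g[y,xs+1]-g[y,xs-1])/2; d=np.clip(d,0,None); i=d.argmax()
        j=slice(max(i-1,0),i+2); 
        if d[j].sum()>10: pts.append(((d[j]*xs[j]).sum()/d[j].sum(),y))
    p=np.array(pts)
    for _ in range(4):
        k=np.polyfit(p[:,1],p[:,0],1); r=p[:,0]-np.polyval(k,p[:,1]); p=p[abs(r)<max(2*r.std(),.3)]
    return k,r.std(),len(p)
def nrm(s,k,y0,y1):
    a=ray(s,(np.polyval(k,y0),y0))[1];b=ray(s,(np.polyval(k,y1),y1))[1]; n=np.cross(a,b); return n/np.linalg.norm(n)
E
python3 - <<'E'
from ed import *
a=load('s6.png');t=load('t6.png')
tl=edge(t['image'],0,(415,202),(406,241),5,-1)   # white->paint
tr=edge(t['image'],0,(488,202),(474,241),5,1)
to=edge(t['image'],'min',(412,202),(403,238),5,1)  # table->white
sr=edge(a['image'],'min',(267,140),(284,160),5,-1) # white->table
sl=edge(a['image'],'min',(264,143),(281,161),5,1)  # back->white
for n,e in zip(('tl','tr','to','sr','sl'),(tl,tr,to,sr,sl)): print(n,e)
for T in(tl,tr,to):
  for S in(sr,sl):
    d=np.cross(nrm(t,T[0],200,242),nrm(a,S[0],140,160)); d*=np.sign(d[2])/np.linalg.norm(d)
    print(d.round(3),'tilt',np.degrees(np.arcsin(d[2])).round(2),'turn',np.degrees(np.arctan2(d[1],d[0])).round(2))
print('tl x tr',)
d=np.cross(nrm(t,tl[0],200,242),nrm(t,tr[0],200,242)); d*=np.sign(d[2])/np.linalg.norm(d);print(d,np.degrees(np.arcsin(d[2])))
E
```

```text
tl (array([-2.31019362e-01,  4.60616498e+02]), np.float64(0.19280712801586503), 40)
tr (array([-4.22137843e-01,  5.71141768e+02]), np.float64(0.13261102261386584), 34)
to (array([-2.13243826e-01,  4.52093228e+02]), np.float64(0.2035434550084736), 37)
sr (array([  0.87275703, 146.05414024]), np.float64(0.3085722315147442), 19)
sl (array([  0.91428124, 133.55756885]), np.float64(0.15592575685819465), 19)
[ 0.543 -0.002  0.84 ] tilt 57.1 turn -0.2
[ 0.546 -0.003  0.838] tilt 56.93 turn -0.31
[ 0.54  -0.009  0.841] tilt 57.28 turn -0.91
[ 0.543 -0.01   0.84 ] tilt 57.11 turn -1.1
[0.544 0.001 0.839] tilt 57.02 turn 0.14
[0.547 0.    0.837] tilt 56.84 turn 0.04
tl x tr
[0.51692306 0.0084758  0.8559899 ] 58.86926712214514
```

Both methods agree on a tilt of about 57.3° and a turn within about 0.5°. I'll regrip the mast and raise it about 2.7° more.

Request:
apply_moves([
  [[0, 0.8, 0, 0, 0.4], [0, 1.6, 0, 0, 0.4], [0.8, 2.4, 0, 0, 0.4], [1.7, 3.2, 0, 0, 0.4], [2.7, 3.2, 0, 0, 0.4], [3.7, 3.2, 0, 0, 0.4], [4.7, 3.2, 0, 0, 0.4], [5.4, 3.2, 0, 0, 0.4], [5.43, 3.2, 0.5, 0, 0.4], [5.43, 3.2, 0.5, 0, 0.4]],
])

```text
time: 16.32
tool_pos: [0.5741, -0.2174, 0.5175]
ee_rot: [-3.139, 0.007, 0.0]
wrist_force: [0.6, -0.3, -0.5]
width: 0.0561
finger_force: 0.0
```

```bash
python3 - <<'E'
from h import *
print(telemetry.get_obs()['tool_pos'],go((.572,-.2153,.4055),0))
E
```

```text
[ 0.57405025 -0.21737199  0.517473  ] [-0.04 -0.04  2.24  0.  ]
```

Request:
apply_moves([
  [[-0.03, -0.03, 0.8, 0, 0.4], [-0.03, -0.03, 1.6, 0, 0.4], [-0.03, -0.03, 2.24, 0, 0.4], [-0.03, -0.03, 2.24, 0, 0.4], [-0.03, -0.03, 2.24, 0, 1], [-0.03, -0.03, 2.24, 0, 1], [-0.03, -0.03, 2.24, 0, 1], [-0.03, -0.03, 2.24, 0, 1], [-0.03, -0.03, 2.24, 0, 1], [-0.03, -0.03, 2.24, 0, 1]],
])

```text
time: 17.58
tool_pos: [0.5717, -0.215, 0.4105]
ee_rot: [3.138, -0.002, 0.001]
wrist_force: [0.2, -4.4, 1.8]
width: 0.0176
finger_force: 30.0
```

Request:
apply_moves([
  [[0, 0, 0, 0, 1], [0, 0, 0, 0, 1], [0, 0, 0, 0, 1], [0, 0, 0, 0, 1]],
])

```text
time: 18.08
tool_pos: [0.5717, -0.215, 0.4105]
ee_rot: [3.138, -0.002, 0.001]
wrist_force: [-0.1, -5.6, 1.2]
width: 0.0172
finger_force: 30.0
```

Request:
apply_moves([
  [[-0.04, 0, -0.02, 0, 1], [-0.09, 0, -0.05, 0, 1], [-0.13, 0, -0.08, 0, 1], [-0.17, 0, -0.1, 0, 1], [-0.17, 0, -0.1, 0, 1], [-0.17, 0, -0.1, 0, 1], [-0.17, 0, -0.1, 0, 1]],
])

```text
time: 18.95
tool_pos: [0.5641, -0.2151, 0.4146]
ee_rot: [3.138, -0.005, 0.001]
wrist_force: [4.4, -5.4, -2.4]
width: 0.0178
finger_force: 30.0
```

Request:
apply_moves([
  [[0, 0, 0, 0, 0.5], [0, 0, 0, 0, 0.4], [0, 0, 0, 0, 0.4], [0, 0, 0, 0, 0.4], [0, 0, 0, 0, 0.4], [0, 0, -0.5, 0, 0.4], [0, 0, -1.4, 0, 0.4], [0, 0, -2.4, 0, 0.4], [-0.6, 0, -2.8, 0, 0.4], [-1.6, 0, -2.8, 0, 0.4]],
])

```text
time: 20.2
tool_pos: [0.4829, -0.2141, 0.5565]
ee_rot: [3.14, -0.003, 0.003]
wrist_force: [0.3, -1.1, 0.1]
width: 0.0564
finger_force: 0.0
```

Request:
apply_moves([
  [[-1, 0, 0, 0, 0.4], [-2, -0.4, 0, 0, 0.4], [-3, -1.0, 0, 0, 0.4], [-3.6, -1.8, 0, 0, 0.4], [-3.6, -2.7, 0, 0, 0.4], [-3.6, -3.2, 0, 0, 0.4], [-3.6, -3.2, 0, 0, 0.4]],
])

```text
time: 21.08
tool_pos: [0.3022, -0.0534, 0.5553]
ee_rot: [3.141, -0.002, 0.005]
wrist_force: [0.8, -0.0, 0.4]
width: 0.0563
finger_force: 0.0
```

```bash
python3 - <<'E'
from ed import *
a=snap('scene','s7.png');t=snap('top','t7.png')
for nm,(A,B) in {'before':('s6.png','t6.png'),'after':('s7.png','t7.png')}.items():
  a=load(A);t=load(B); o=0 if nm=='before' else 1
  tl=edge(t['image'],0,(415,205),(406,241),6,-1);tr=edge(t['image'],0,(488,205),(474,241),6,1);to=edge(t['image'],'min',(412,205),(403,238),6,1)
  sr=edge(a['image'],'min',(267+o,140),(284+o,160),5,-1);sl=edge(a['image'],'min',(264+o,143),(281+o,161),5,1)
  print(nm,[(e[1].round(2),e[2]) for e in(tl,tr,to,sr,sl)])
  for T in(tl,tr,to):
   for S in(sr,sl):
    d=np.cross(nrm(t,T[0],205,240),nrm(a,S[0],140,160)); d*=np.sign(d[2])/np.linalg.norm(d)
    print('tilt',np.degrees(np.arcsin(d[2])).round(2),'turn',np.degrees(np.arctan2(d[1],d[0])).round(2))
# large easel unchanged: compare patches with the first pictures
t0=load('t0.png')['image'];print('large diff',cv2.absdiff(t0[140:300,120:275],t['image'][140:300,120:275]).mean(), cv2.absdiff(t0[20:130,10:130],t['image'][20:130,10:130]).mean())
E
```

```text
before [(np.float64(0.19), 37), (np.float64(0.14), 31), (np.float64(0.2), 34), (np.float64(0.31), 19), (np.float64(0.16), 19)]
tilt 57.11 turn -0.23
tilt 56.93 turn -0.34
tilt 57.27 turn -0.89
tilt 57.1 turn -1.08
tilt 56.98 turn 0.29
tilt 56.81 turn 0.19
after [(np.float64(0.19), 36), (np.float64(0.15), 36), (np.float64(0.21), 34), (np.float64(0.23), 17), (np.float64(0.17), 19)]
tilt 59.06 turn -0.27
tilt 59.55 turn 0.07
tilt 59.31 turn -1.22
tilt 59.74 turn -0.69
tilt 59.04 turn -0.19
tilt 59.53 turn 0.13
large diff 6.672459677419355 2.753257575757576
```

```bash
python3 -c "
from h import *
print(ticket.close_job())"
```

```text
the job is handed in; nothing more can be done
None
```

The small easel's handle now points at the robot's edge (turn about -0.3°, individual fits within about 1.2°), and its canvas stands at about 59.4° by camera measurement. The arm has let go and backed away, it never went near the large easel, and the job is handed in after 21 s on the robot's clock.

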